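# Thread the T-handled spindle through the film-roll stand and hold it for clipping

### The job

Fit the roll of bundling film into its bench stand: take the T-handled spindle from the wooden rest and thread it level through one bushing, on through the roll's core and out through the other bushing, without forcing it. Finish still holding the spindle steady in the gripper, free in the bushings, the gripper clear of the stand and a good 2 cm of the nose standing out beyond the far bushing for me to put the clip on; do not let go. Leave the roll sitting in its stand and do not disturb the other goods on the counter.

Things in the scene. Friction and masses are not known exactly. Their poses are not given: they have to be found in the camera images.
- stand: Fixed blue steel stand, origin under its base plate (130 mm along x, 190 along y), z up. Two blue cheek plates, 100 mm wide, 6 mm thick, 130 mm high, at y = -66 and +66 mm, each with a white bushing; the bushings' common axis is level along the stand's y, 100 mm above the counter. Both sides are alike: the spindle may go in from either. Two bars between the cheeks carry the roll.
- bushing_a (a point): Centre of the white bushing at the stand's y = -66 mm (x = 0, z = 100 mm). Each bushing is 20 mm long along the stand's y (10 mm either side of this point), bore 18 mm, both mouths flared to about 26 mm, flange 36 mm across. Its axes are the stand's.
- bushing_b (a point): Centre of the other white bushing, at the stand's y = +66 mm (x = 0, z = 100 mm), the same as the first. Its axes are the stand's.
- roll: Loose green roll of film on a brown cardboard core: 90 mm outside, 100 mm wide, core bore 38 mm, about 0.45 kg. Sits between the cheeks on the stand's two bars; origin at its centre, axis along the stand's y, 2 mm below the line of the bushings, so the spindle passes its bore with room to spare. Its top is 143 mm above the counter.
- spindle: Loose steel rod, 14 mm round, with a crossbar at one end (12 mm round, 70 mm long, red grips); about 0.12 kg. Origin on the rod's axis at the crossbar, x to the nose, y along the crossbar. 255 mm from crossbar to nose tip; last 14 mm taper to 6 mm. Balances 103 mm from it. Starts level in the rest, axis 36 mm up, crossbar end 61 to 71 mm beyond the base of the rest, free below and beside.
- spindle_grip (a point): Point on the spindle's axis 30 mm from the crossbar: take hold here, pinching across the shaft from above (flat pads make it point square to the closing line). Held here, the fingers stay outside the stand when it is through. Axes as the spindle.
- spindle_nose (a point): Tip of the spindle's nose, on its axis 255 mm from the crossbar's axis. Its axes are the spindle's.
- rest: Fixed dark wooden rest, 140 mm along its x (-60 to +80 mm), 70 mm wide; origin under it on the counter. Two notched boards, 12 mm thick, tops 42 mm above the counter, at x = -45 and +65 mm. The spindle lies along x in open notches 15.5 mm wide, crossbar towards -x, and lifts straight up out of them.
- carton: Bystander: yellow carton with a black band, 75 x 95 x 100 mm, origin under its centre.
- spray: Bystander: white and blue spray can standing up, 53 mm across, 150 mm high, origin under its centre.
- gun: Bystander: yellow caulking gun with a cartridge, lying on its side along its y, about 390 mm long (from y = -212 to +172 mm), 51 mm high, handle and trigger sticking out about 125 mm to +x; origin on the counter under the barrel.
Not all that is in view belongs to the job. Of the things shaped like the roll, the green one is meant.

How it is judged:
By the outcome, as a careful person would: the job done as asked, in the order asked, and still so for the second after the job is handed in, while the arm keeps its last pose, push and grip.
It also fails if it takes over 56 s, if anything falls off the work surface, if the arm or the gripper's body presses on something with over 40 N, if the wrist force passes 120 N, or if a joint passes its speed limit or range.

### The arm

A 6-joint arm with a two-finger parallel gripper is mounted at the origin on the work surface. World frame = base frame: x ahead of the robot, y to its left, z up, the work surface at z = 0. Lengths are in m, angles in rad, forces in N, time in s.
With the tool pointing down it reaches from about 0.375 to 0.9 m from the base axis. Payload 3.1 kg.
Tool frame: the origin (TCP) lies between the finger pads; the fingertips stand 8 mm ahead of it and the grasp point (between the pads) lies 11 mm behind it; z points along the fingers, y is the line along which they close (so a half turn about z gives the same grasp; the last joint's range is limited). The gripper opens to 87 mm and grips with 3 to 60 N. Pads are 19 mm wide; open, the fingers measure 117 mm over their backs; the gripper's body (75 mm by 190 mm) begins 51 mm behind the grasp point.
Start: joints at [-1.304, 0.527, 1.433, -0, 1.181, -0.178], TCP at [0.27, -0.564, 0.231] pointing down, gripper open.
Joint ranges: [-3.08, 3.08], [-0.75, 2.2], [0.22, 2.44], [-1.43, 4.57], [0, 2.65], [-2.85, 2.85]. Speed limits (rad/s): [2.79, 2.79, 3.14, 3.14, 3.14, 3.14].

### API

Orientations are given as a unit quaternion [x, y, z, w].
In Python, from rig import robot, vision, job gives the robot as it stands.
- The arm moves only by the shell command python3 -m handwheel 'ROWS' [OPENING] [FORCE]. ROWS is JSON, a list of rows, each a list of 4 numbers: the shift along the tool's x, y, z as a fraction of full scale, then the turn about the tool's z as a fraction of full scale. A call has 1 to 20 rows; each row is the pose to reach, as a shift and turn from the pose commanded when the call began, along the tool's axes at that moment, turning the shorter way round; what a row does not reach only later rows make up. Full scale, the value 1, is 300 mm for a shift and 2 pi rad for a turn. A row lasts 1/12 s, in which the tool goes at most 41.7 mm and 7.16 degrees, less where a joint would pass 70% of its speed; a pose out of reach is approached as far as the arm can. A call with a number of a shift or a turn outside -1 to 1 is refused whole. A call with a gripper value outside its range is refused whole. OPENING is the opening in per cent of the stroke, from 0 (shut) to 100 (fully open), set as the call begins (- or left out, the last holds). The fingers move at their own pace and stop on an object; FORCE is the grip in N (left out, the last holds). Time passes only in rows, so rows that repeat a pose let the fingers close. It gives the time, the measured TCP pose, the force, the opening and the grip force at its end, in the units of the state.
- robot.get_obs(): the state, without advancing time (a new reading comes with each control period).
- vision.camera(name): name is "side" or "top"; returns a dict with "frame" (480x640x3 uint8, red, green, blue), "K" (3x3 intrinsics, pixels), "cam_to_world" (4x4, takes a point from camera to world coordinates). Camera axes: x right, y down, z forward; pixel columns grow to the right and rows downward; lengths in m; the calibration is good to about 2 mm. A picture is of the moment at which its call begins. There is no depth.
- job.hand_in(): hands the job in; it is judged then, once.
Trained networks look in the newest picture that a camera, given by its name, has taken for a name from the list of things; names that differ only in an ending like _2 or _b are one class to them, and where a whole thing is asked for, a point or a joint stands for the part that bears it (a point fixed in the world has none). Each returns a list of dicts, best first, with "conf" (0 to 1); they miss things now and then, are a little off and sometimes report something else, mostly with a low value. They report only what shows in the picture. A call takes as long as a camera call. They do not tell look-alikes from the thing itself.
- vision.look_for(camera, label): "point" ([row, column] in pixels, amid what is visible of it).
- vision.outline_of(camera, label): "mask" (480x640 bool, what is visible of it) and "point" ([row, column] in pixels, amid what is visible of it).
The state is a dict: "time": time; "q": joint angles; "joint_velocities": joint speeds; "joint_torque": joint torques, N m; "position": TCP position; "tool_rot": TCP orientation; "ft_force": force on the tool from outside, world axes, zero at the start; "moment": the same for the moment, N m; "grip_width": finger opening in m; "grip_force": force on a finger pad.
Only numpy, scipy, OpenCV 4.12 (cv2) and the standard library are available. Lean on these libraries where they do the work, as an engineer would, in place of code of your own. Each camera call takes 0.05 s, during which the arm holds its last target. There are 200 camera calls.

## Working session

There is one attempt and no reset: what is moved stays moved. The work goes in short steps, Python scripts to look and compute and a shell command to move; the robot and the scene stay as the last step left them, time stands still between calls to the robot, and variables do not carry over. Pictures are saved under pics/ and viewed, at most 10 in all, crops included, and the job is handed in when it is done.

```bash
mkdir -p pics; ls; python3 - <<'E'
from rig import robot, vision
import cv2,numpy as np
o=robot.get_obs(); print(o['time'],o['position'],o['tool_rot'],o['ft_force'],o['grip_width'])
for c in ['side','top']:
    d=vision.camera(c); cv2.imwrite(f'pics/{c}0.png',d['frame'][:,:,::-1]); print(c,d['K'].tolist(),d['cam_to_world'].round(4).tolist())
    for l in ['stand','bushing_a','bushing_b','roll','spindle','spindle_grip','spindle_nose','rest','carton','spray','gun']:
        print(l,[(np.round(r['point'],1).tolist(),round(r['conf'],2)) for r in vision.look_for(c,l)[:3]])
E
```

```text
pics
0.0 [ 0.26932385 -0.56317943  0.22957149] [ 9.75259723e-01  2.21059373e-01 -3.66812942e-05 -1.10661384e-03] [-0.16681358 -0.11659679 -0.07803897] 0.08695493207741105
side [[528.8217197395119, 0.0, 321.5990892243395], [0.0, 528.8217197395119, 241.27991434551072], [0.0, 0.0, 1.0]] [[-0.7705, -0.2945, 0.5654, -0.0992], [-0.6369, 0.3922, -0.6637, 0.8212], [-0.0262, -0.8715, -0.4897, 0.7021], [0.0, 0.0, 0.0, 1.0]]
stand [([298.3, 282.1], 0.81)]
bushing_a [([301.9, 280.2], 0.61)]
bushing_b [([301.9, 280.2], 0.61)]
roll [([312.1, 366.7], 0.94), ([262.5, 291.5], 0.88), ([355.1, 233.2], 0.83)]
spindle [([244.6, 405.1], 0.84)]
spindle_grip [([246.3, 403.3], 0.59)]
spindle_nose []
rest [([246.3, 387.7], 0.76)]
carton [([305.3, 180.4], 0.89)]
spray [([190.8, 356.8], 0.65)]
gun [([243.0, 254.7], 0.88)]
top [[470.2541962512458, 0.0, 320.6043041329271], [0.0, 470.2541962512458, 242.49167832103637], [0.0, 0.0, 1.0]] [[0.0015, -0.9957, 0.0925, 0.4913], [-0.9999, -0.0, 0.016, 0.0034], [-0.016, -0.0925, -0.9956, 1.0896], [0.0, 0.0, 0.0, 1.0]]
stand [([253.8, 285.8], 0.86), ([264.6, 409.2], 0.67), ([281.7, 416.0], 0.62)]
bushing_a [([256.7, 284.3], 0.92)]
bushing_b [([256.7, 284.3], 0.92)]
roll [([327.4, 281.8], 0.97), ([277.0, 168.5], 0.89), ([342.4, 206.6], 0.84)]
spindle [([285.0, 415.2], 0.93)]
spindle_grip [([274.5, 418.2], 0.63)]
spindle_nose [([280.4, 417.2], 0.85)]
rest [([265.4, 410.9], 0.7), ([257.9, 284.7], 0.32)]
carton [([184.9, 178.4], 0.64), ([147.6, 330.1], 0.24)]
spray [([170.4, 477.7], 0.7)]
gun [([149.1, 328.5], 0.72)]
```

View pics/side0.png

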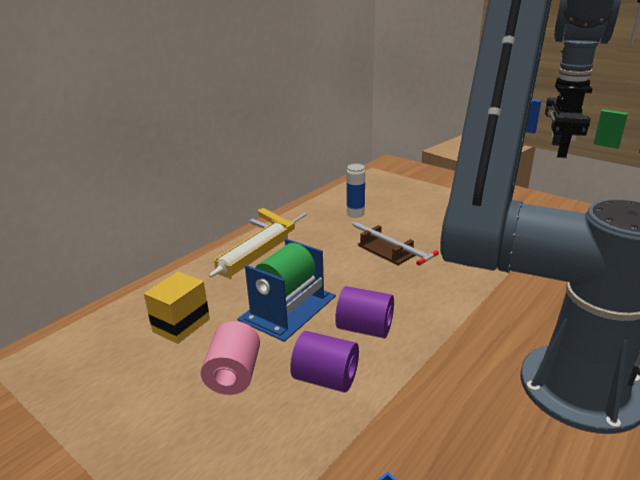

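View pics/top0.png

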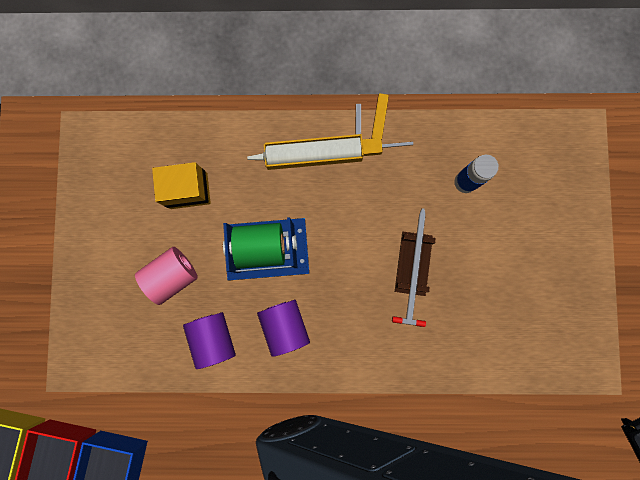

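The side view shows the stand around (298,285) with the green roll in it, and the rest and spindle around (245,400). In the top view the stand is at (250,265), and the spindle runs from its red crossbar at (321,409) to its nose at (210,422). Next I'll fit silhouettes in both views.

```bash
cat > h.py <<'E'
import numpy as np,cv2
from rig import robot,vision
from scipy.optimize import minimize
def box(x0,x1,y0,y1,z0,z1): return np.array([[x,y,z] for x in(x0,x1) for y in(y0,y1) for z in(z0,z1)])
def cyl(p,q,r,r2=None):
    p,q=np.array(p,float),np.array(q,float);a=(q-p)/np.linalg.norm(q-p);u=np.cross(a,[.3,.5,.81]);u/=np.linalg.norm(u);v=np.cross(a,u)
    t=np.linspace(0,2*np.pi,24,endpoint=False);c=np.outer(np.cos(t),u)+np.outer(np.sin(t),v)
    return np.vstack([p+r*c,q+(r if r2 is None else r2)*c])
STAND=[box(-.065,.065,-.095,.095,0,.005),box(-.05,.05,-.069,-.063,0,.13),box(-.05,.05,.063,.069,0,.13),
 cyl([0,-.05,.098],[0,.05,.098],.045),cyl([0,-.076,.1],[0,-.069,.1],.018),cyl([0,.076,.1],[0,.069,.1],.018)]
SP=[cyl([0,0,0],[.241,0,0],.007),cyl([.241,0,0],[.255,0,0],.007,.003),cyl([0,-.035,0],[0,.035,0],.006)]
def T(parts,x,y,z,yaw,pitch=0):
    c,s=np.cos(yaw),np.sin(yaw);R=np.array([[c,-s,0],[s,c,0],[0,0,1]])@cv2.Rodrigues(np.array([0,pitch,0.]))[0]
    return [p@R.T+[x,y,z] for p in parts]
def proj(d,P):
    M=np.linalg.inv(d['cam_to_world']);q=(np.c_[P,np.ones(len(P))]@M.T)[:,:3]@d['K'].T
    return q[:,:2]/q[:,2:]
S=4
def render(d,parts):
    m=np.zeros((480*S,640*S),np.uint8)
    for p in parts: cv2.fillConvexPoly(m,cv2.convexHull(((proj(d,p)+.5)*S).astype(np.float32)).round().astype(np.int32),1)
    return m
def mean(d,parts): return cv2.resize(render(d,parts).astype(np.float32),(640,480),interpolation=cv2.INTER_AREA)
def fit(views,model,x0,step):
    def cost(v):
        return sum(np.abs(mean(d,model(v))-m).sum()/m.sum() for d,m in views)
    s=np.array(x0)+np.vstack([np.zeros(len(x0)),np.diag(step)])
    r=minimize(cost,x0,method='Nelder-Mead',options=dict(initial_simplex=s,xatol=1e-4,fatol=1e-4,maxiter=200))
    return r.x,r.fun
def ray(d,rc,z):
    p=np.array([rc[1],rc[0],1.]);w=d['cam_to_world'];v=w[:3,:3]@np.linalg.inv(d['K'])@p;o=w[:3,3]
    return o+v*(z-o[2])/v[2]
E
python3 - <<'E'
from h import *
vs=[];vp=[]
for c,pt in (('side',(298,282)),('top',(250,265))):
    d=vision.camera(c)
    hsv=cv2.cvtColor(d['frame'],cv2.COLOR_RGB2HSV)
    ms=vision.outline_of(c,'stand')[0]['mask']
    rl=[r for r in vision.outline_of(c,'roll')]
    roi=np.zeros((480,640),np.uint8);cv2.circle(roi,(pt[1],pt[0]),70,1,-1)
    bg=((hsv[...,0]>35)&(hsv[...,0]<130)&(hsv[...,1]>90)&(roi>0))
    m=bg|ms
    m=cv2.morphologyEx(m.astype(np.uint8),cv2.MORPH_CLOSE,np.ones((5,5)))
    n,l,st,_=cv2.connectedComponentsWithStats(m);m=(l==1+st[1:,4].argmax())
    vs.append((d,m.astype(np.float32)))
    o=vision.outline_of(c,'spindle')[0];vp.append((d,o['mask'].astype(np.float32)))
    cv2.imwrite(f'pics/m_{c}.png',m*255)
d=vs[1][0]; x0=ray(d,(250,266),.05);print('s0',x0)
for V in (vs,vs[:1],vs[1:]):
    print('stand',fit(V,lambda v:T(STAND,v[0],v[1],0,v[2]),[x0[0],x0[1],0.05],[.01,.01,.1]))
a=ray(d,(321,409),.036);b=ray(d,(210,422),.036);print(a,b,np.linalg.norm(a-b))
y=np.arctan2(b[1]-a[1],b[0]-a[0])
for V in (vp,vp[:1],vp[1:]):
    print('sp',fit(V,lambda v:T(SP,v[0],v[1],.036,v[2]),[a[0],a[1],y],[.005,.005,.03]))
print(robot.get_obs()['time'])
E
```

```text
s0 [0.57110134 0.14147337 0.05      ]
stand (array([0.57884697, 0.14812319, 0.0820212 ]), np.float64(0.05031277984380722))
stand (array([0.58064754, 0.14741108, 0.07735761]), np.float64(0.01969178020954132))
stand (array([0.5782414 , 0.14856707, 0.0877954 ]), np.float64(0.021063977852463722))
[ 0.41496055 -0.17517175  0.036     ] [ 0.66281352 -0.20834977  0.036     ] 0.25006374539807885
sp (array([ 0.4151625 , -0.17393832, -0.13997888]), np.float64(0.4714030623435974))
sp (array([ 0.41728205, -0.17384048, -0.14792621]), np.float64(0.33568549156188965))
sp (array([ 0.4150333 , -0.17324951, -0.14444383]), np.float64(0.12557274103164673))
1.6[ WARN:0@1.448] global loadsave.cpp:1063 imwrite_ Unsupported depth image for selected encoder is fallbacked to CV_8U.
```

```bash
cat >> h.py <<'E'
from scipy.spatial.transform import Rotation as Ro
def cmd(xyz,yaw):
    o=robot.get_obs();R=Ro.from_quat(o['tool_rot']).as_matrix()
    s=R.T@(np.array(xyz)-o['position'])/.3
    y=np.arctan2(R[1,0],R[0,0]);t=-((yaw-y+np.pi)%(2*np.pi)-np.pi)/(2*np.pi)
    print('t',round(o['time'],2),'pos',o['position'].round(4),'yaw',round(y,4),'tilt',R[2].round(4),'F',o['ft_force'].round(1),'w',round(o['grip_width'],4),'-> shift',s.round(4),'turn',round(t,4))
E
python3 -c "
from h import *
cmd([.4447,-.1777,.12],-.143)"
```

```text
t 1.6 pos [ 0.2695 -0.5639  0.2306] yaw 0.4458 tilt [ 0.  0. -1.] F [ 0.4 -0.  -0.2] w 0.0869 -> shift [ 1.0819 -0.9097  0.3685] turn 0.0937
```

```bash
python3 -m handwheel '[[0.1,-0.09,0.03,0.02],[0.2,-0.18,0.07,0.04],[0.3,-0.27,0.11,0.06],[0.4,-0.36,0.14,0.08],[0.5,-0.45,0.18,0.0937],[0.6,-0.54,0.22,0.0937],[0.7,-0.63,0.26,0.0937],[0.8,-0.72,0.29,0.0937],[0.9,-0.8,0.33,0.0937],[1.0,-0.91,0.3685,0.0937],[1.0,-0.91,0.3685,0.0937],[1.0,-0.91,0.3685,0.0937],[1.0,-0.91,0.3685,0.0937]]' 100; python3 - <<'E'
from h import *
cmd([.4447,-.1777,.025],-.143)
d=vision.camera('top');f=d['frame'][150:390,300:500];cv2.imwrite('pics/c1.png',cv2.resize(f,None,fx=2.5,fy=2.5)[:,:,::-1])
E
```

```text
time: 2.68
position: [0.4231, -0.1886, 0.1202]
tool_rot: [0.997, -0.071, 0.0, 0.0]
ft_force: [-0.4, -0.8, -0.1]
grip_width: 0.0867
grip_force: 0.0
t 2.68 pos [ 0.4231 -0.1886  0.1202] yaw -0.1415 tilt [ 1.e-03  9.e-04 -1.e+00] F [-0.4 -0.8 -0.1] w 0.0867 -> shift [ 0.0658 -0.0463  0.3174] turn 0.0002
```

View pics/c1.png

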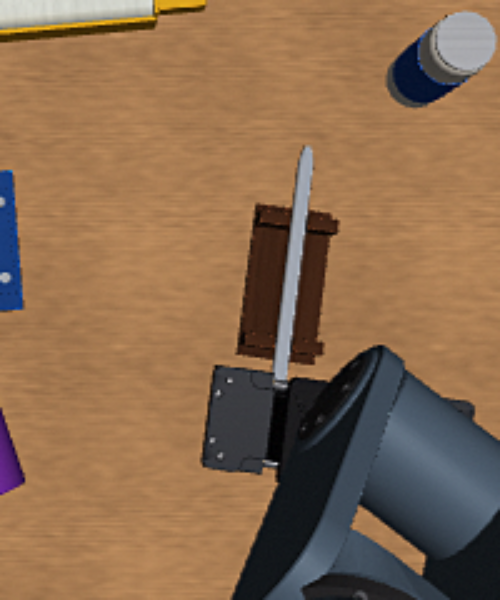

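The crop shows the gripper straddling the shaft just behind the rest, with the rod running up to its nose at crop (306,150). I'll shift, then descend and grip.

```bash
python3 -m handwheel '[[0.066,-0.046,0.05,0],[0.066,-0.046,0.1,0],[0.066,-0.046,0.17,0],[0.066,-0.046,0.24,0],[0.066,-0.046,0.29,0],[0.066,-0.046,0.318,0],[0.066,-0.046,0.318,0],[0.066,-0.046,0.318,0]]' && python3 -m handwheel '[[0,0,0,0],[0,0,0,0],[0,0,0,0],[0,0,0,0],[0,0,0,0],[0,0,0,0],[0,0,0,0],[0,0,0,0],[0,0,0,0],[0,0,0,0]]' 0 60; python3 - <<'E'
from h import *
cmd([.4447,-.1777,.025],-.143)
E
```

```text
time: 3.4
position: [0.4442, -0.1787, 0.0247]
tool_rot: [0.997, -0.072, 0.0, 0.0]
ft_force: [-0.2, -0.8, 1.0]
grip_width: 0.0869
grip_force: 0.0
time: 4.23
position: [0.444, -0.1773, 0.0246]
tool_rot: [0.997, -0.071, -0.0, -0.0]
ft_force: [0.6, -0.4, -0.4]
grip_width: 0.0282
grip_force: 0.0
t 4.23 pos [ 0.444  -0.1773  0.0246] yaw -0.1429 tilt [-1.e-04 -0.e+00 -1.e+00] F [ 0.6 -0.4 -0.4] w 0.0282 -> shift [ 0.0024  0.0009 -0.0014] turn 0.0
```

```bash
python3 -m handwheel '[[0,0,0,0],[0,0,0,0],[0,0,0,0],[0,0,0,0],[0,0,0,0],[0,0,0,0]]' && python3 -m handwheel '[[0,0,-0.01,0],[0,0,-0.03,0],[0,0,-0.06,0],[0,0,-0.1,0],[0,0,-0.18,0],[0,0,-0.28,0],[0,0,-0.38,0],[0,0,-0.45,0],[0,0,-0.5,0],[0,0,-0.5,0],[0,0,-0.5,0]]' ; python3 - <<'E'
from h import *
cmd([.4447,-.1777,.025],-.143)
E
```

```text
time: 4.73
position: [0.444, -0.1773, 0.0246]
tool_rot: [0.997, -0.071, -0.0, -0.0]
ft_force: [0.4, -0.0, -1.6]
grip_width: 0.0124
grip_force: 59.9
time: 5.65
position: [0.4442, -0.1775, 0.1757]
tool_rot: [0.997, -0.071, 0.001, 0.001]
ft_force: [0.5, 0.1, -1.3]
grip_width: 0.0124
grip_force: 59.9
t 5.65 pos [ 0.4442 -0.1775  0.1757] yaw -0.1429 tilt [ 0.0023  0.0012 -1.    ] F [ 0.5  0.1 -1.3] w 0.0124 -> shift [ 6.000e-04 -1.000e-04  5.025e-01] turn 0.0
```

```bash
python3 -m handwheel '[[0,0,0,-0.01],[0,0,0,-0.03],[0,0,0,-0.05],[0,0,0,-0.07],[0,0,0,-0.09],[0,0,0,-0.11],[0.04,0,0,-0.13],[0.1,0,0,-0.15],[0.16,0,0,-0.17],[0.22,0,0,-0.19],[0.28,0,0,-0.21],[0.34,-0.01,0,-0.23],[0.4,-0.02,0,-0.25],[0.45,-0.03,0,-0.265],[0.5,-0.04,0,-0.278],[0.53,-0.049,0,-0.286],[0.539,-0.049,0,-0.286],[0.539,-0.049,0,-0.286],[0.539,-0.049,0,-0.286]]' ; python3 - <<'E'
from h import *
cmd([.606,-.186,.089],1.653)
o=robot.get_obs();V=[]
for c in ('side','top'):
    d=vision.camera(c);cv2.imwrite(f'pics/{c}2.png',d['frame'][:,:,::-1])
    r=vision.outline_of(c,'spindle');print(c,[(x['conf'],x['point'],x['mask'].sum()) for x in r])
E
```

```text
time: 7.23
position: [0.6049, -0.1855, 0.1732]
tool_rot: [0.677, 0.736, -0.001, -0.001]
ft_force: [0.4, 0.1, -1.1]
grip_width: 0.0125
grip_force: 59.9
t 7.23 pos [ 0.6049 -0.1855  0.1732] yaw 1.6529 tilt [ 0.0015 -0.0028 -1.    ] F [ 0.4  0.1 -1.1] w 0.0125 -> shift [-0.0023  0.0042  0.2807] turn -0.0
side [(0.57, [195.5, 343.5], np.int64(518))]
top [(0.79, [234.5, 360.7], np.int64(626))]
```

View pics/side2.png

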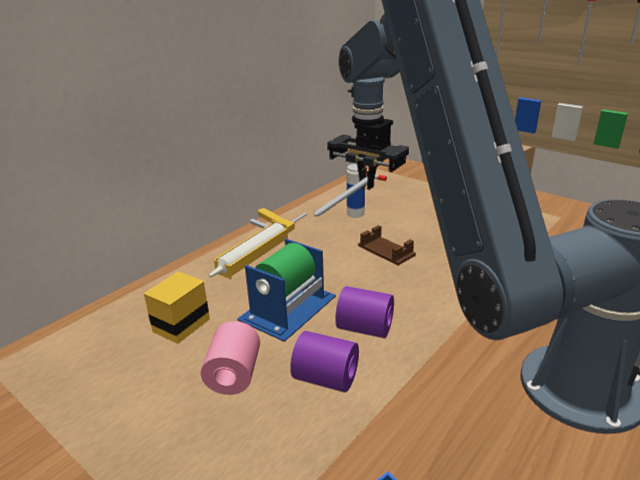

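View pics/top2.png

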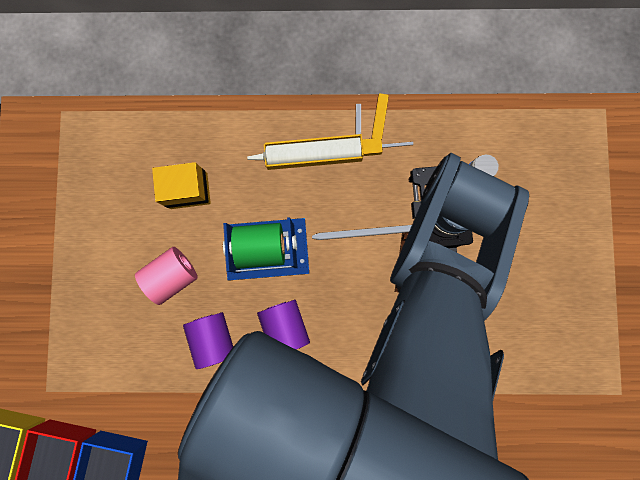

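Both views show the spindle held and pointing at the near bushing. The nose is at side (317,213) and top (313,237). I'll fit its axis.

```bash
cat >> h.py <<'E'
NOSE=[cyl([-.2,0,0],[-.014,0,0],.007),cyl([-.014,0,0],[0,0,0],.007,.003)]
def fitnose(lim,x0,save=None):
    V=[]
    for c in ('side','top'):
        if c not in lim: continue
        d=vision.camera(c);hsv=cv2.cvtColor(d['frame'],cv2.COLOR_RGB2HSV)
        pr=mean(d,T(NOSE,x0[0],x0[1],x0[2],x0[3]));roi=cv2.dilate((pr>0).astype(np.uint8),np.ones((17,17)))
        roi[:,lim[c][1]:]=0;roi[:,:lim[c][0]]=0
        w=1-np.clip((hsv[...,1].astype(np.float32)-35)/50,0,1); w*=roi
        V.append((d,w,roi))
    def cost(v): return sum((np.abs(mean(d,T(NOSE,v[0],v[1],v[2],v[3],v[4]))-w)*r).sum()/w.sum() for d,w,r in V)
    x0=np.array(x0);b=None
    for k in range(2):
        s=x0+np.vstack([np.zeros(5),np.diag([.004,.004,.004,.02,.02])])
        r=minimize(cost,x0,method='Nelder-Mead',options=dict(initial_simplex=s,xatol=1e-5,fatol=1e-5,maxiter=400));x0=r.x
    return r.x,r.fun,V
def instand(p,st=(.579,.148,.082)):
    c,s=np.cos(st[2]),np.sin(st[2]);dx,dy=p[0]-st[0],p[1]-st[1];return np.array([c*dx+s*dy,-s*dx+c*dy])
E
python3 - <<'E'
from h import *
o=robot.get_obs();g=o['position'];yaw=1.653
x0=[g[0]+.225*np.cos(yaw),g[1]+.225*np.sin(yaw),g[2]+.011,yaw,0]
print(np.round(x0,4))
for lim in (dict(side=(0,343),top=(308,400)),dict(top=(308,400))):
  v,f,V=fitnose(lim,x0); print(v.round(4),f,instand(v))
  for q in V: print(q[1].sum(), np.abs(mean(q[0],T(NOSE,*v))-q[1])[q[2]>0].sum())
E
```

```text
[0.5869 0.0384 0.1854 1.653  0.    ]
[0.5875 0.0367 0.1866 1.6584 0.005 ] 0.1786104440689087 [-0.00061876 -0.11157576]
201.04 15.1525
584.44 60.3375
[0.5874 0.0349 0.1868 1.6596 0.0191] 0.09476545453071594 [-0.00086091 -0.11336476]
584.1 55.3525
```

```bash
python3 -m handwheel '[[0,0.002,0.03,0],[0,0.002,0.08,0],[0,0.002,0.14,0],[0,0.002,0.2,0],[0,0.002,0.25,0],[0,0.002,0.275,0],[0,0.002,0.285,0],[0,0.002,0.285,0],[0,0.002,0.285,0],[0,0.002,0.285,0]]' ; python3 - <<'E'
from h import *
cmd([.606,-.186,.089],1.653)
o=robot.get_obs();g=o['position'];yaw=1.653
x0=[g[0]+.225*np.cos(yaw),g[1]+.225*np.sin(yaw),g[2]+.011,yaw,0]
d=vision.camera('side');print(proj(d,np.array([x0[:3]])))
v,f,V=fitnose(dict(side=(0,360),top=(309,400)),x0); print(v.round(4),f,instand(v),v[2])
a=cv2.resize(V[0][0]['frame'][180:330,230:400],None,fx=3.5,fy=3.5,interpolation=cv2.INTER_CUBIC)
b=cv2.resize(V[1][0]['frame'][190:290,220:420],None,fx=3,fy=3,interpolation=cv2.INTER_CUBIC)
h=max(a.shape[0],b.shape[0]);cv2.imwrite('pics/c3.png',a[:,:,::-1]);cv2.imwrite('pics/c3b.png',b[:,:,::-1])
E
```

```text
time: 8.42
position: [0.6076, -0.1862, 0.0901]
tool_rot: [0.677, 0.736, 0.0, 0.001]
ft_force: [-0.2, -0.1, -0.5]
grip_width: 0.0123
grip_force: 59.9
t 8.42 pos [ 0.6076 -0.1862  0.0901] yaw 1.6541 tilt [-0.0011  0.0018 -1.    ] F [-0.2 -0.1 -0.5] w 0.0123 -> shift [ 0.0011 -0.0052  0.0037] turn 0.0002
[[314.70746105 247.40590293]]
[0.5891 0.0363 0.1027 1.661  0.0099] 0.3836003541946411 [ 0.00090695 -0.11216871] 0.10271529696437497
```

View pics/c3.png

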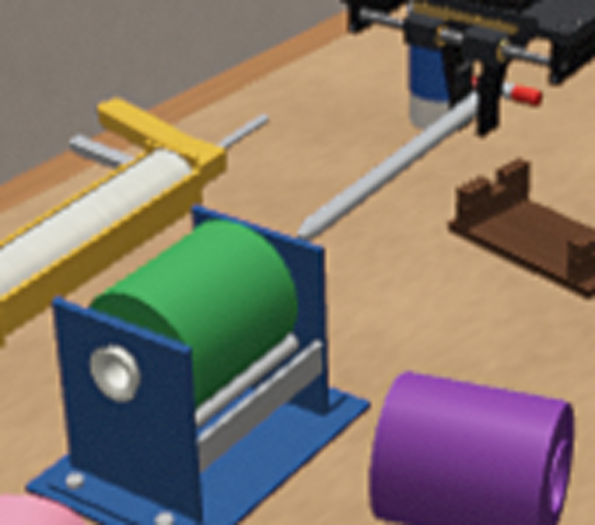

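View pics/c3b.png

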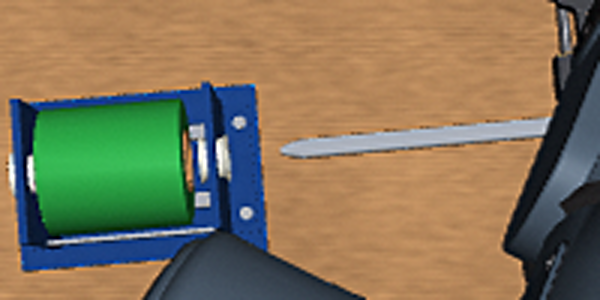

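The nose is at crop (283,150), and the near bushing is centred at about crop (223,157). The axis passes about 1 mm to +x of centre and 1–1.5 mm high. I'll correct this, let it settle and measure again.

```bash
python3 -m handwheel '[[0,-0.002,0.003,0],[0,-0.003,0.005,0],[0,-0.003,0.005,0],[0,-0.003,0.005,0],[0,-0.003,0.005,0],[0,-0.003,0.005,0]]' ; python3 - <<'E'
from h import *
cmd([.606,-.186,.089],1.653)
o=robot.get_obs();g=o['position'];yaw=1.653
x0=[g[0]+.225*np.cos(yaw),g[1]+.225*np.sin(yaw),g[2]+.011,yaw,0]
print(np.round(x0,4),instand(x0))
for lim in (dict(side=(317,342),top=(309,400)),dict(top=(309,400))):
  v,f,V=fitnose(lim,x0); print(v.round(4),f,instand(v))
  for q in V: print(q[1].sum(), np.abs(mean(q[0],T(NOSE,*v))-q[1])[q[2]>0].sum())
# top-view near bushing: white pixels near expected
d=V[0][0];f=d['frame'];hsv=cv2.cvtColor(f,cv2.COLOR_RGB2HSV)
m=(hsv[...,1]<60)&(hsv[...,2]>110);m[:,:288]=0;m[:,301:]=0;m[:225]=0;m[258:]=0
ys,xs=np.nonzero(m);print('white',ys.min(),ys.max(),ys.mean(),xs.min(),xs.max(),xs.mean())
for s in (-.076,-.069): 
  r=T([cyl([0,s,.1],[0,s+.001,.1],.018)],.579,.148,0,.082)[0];p=proj(d,r);print(s,p.min(0),p.max(0))
E
```

```text
time: 9.07
position: [0.6059, -0.1859, 0.0876]
tool_rot: [0.677, 0.736, 0.0, 0.0]
ft_force: [0.7, 0.1, -1.2]
grip_width: 0.0124
grip_force: 59.9
t 9.07 pos [ 0.6059 -0.1859  0.0876] yaw 1.654 tilt [ 0.  0. -1.] F [ 0.7  0.1 -1.2] w 0.0124 -> shift [-0.0004  0.0003 -0.0047] turn 0.0002
[0.5874 0.0384 0.0986 1.653  0.    ] [-0.00057298 -0.10997084]
[0.5873 0.0367 0.0997 1.6603 0.0122] 0.22587966918945312 [-0.00079909 -0.11158223]
186.86 18.6
526.16 66.475006
[0.5872 0.0356 0.0985 1.6611 0.0225] 0.12059483677148819 [-0.00104969 -0.11271834]
525.52 63.375
white 229 257 241.9438202247191 288 300 293.2696629213483
-0.076 [294.26919264 233.07525104] [296.48077325 250.02541322]
-0.069 [290.93975164 233.34587043] [293.21838884 250.29429274]
```

```bash
python3 -m handwheel '[[0.02,0.002,-0.002,0],[0.04,0.002,-0.002,0],[0.06,0.002,-0.002,0],[0.08,0.002,-0.002,0],[0.1,0.002,-0.002,0],[0.12,0.002,-0.002,0],[0.14,0.002,-0.002,0],[0.16,0.002,-0.002,0],[0.18,0.002,-0.002,0],[0.2,0.002,-0.002,0],[0.2,0.002,-0.002,0],[0.2,0.002,-0.002,0]]' ; python3 - <<'E'
from h import *
cmd([.606,-.186,.089],1.653);o=robot.get_obs();g=o['position'];print(o['moment'],instand(g))
d=vision.camera('top');b=cv2.resize(d['frame'][190:290,220:420],None,fx=4,fy=4,interpolation=cv2.INTER_CUBIC);cv2.imwrite('pics/c4.png',b[:,:,::-1])
E
```

```text
time: 10.22
position: [0.6015, -0.1256, 0.0882]
tool_rot: [0.677, 0.736, -0.0, -0.0]
ft_force: [1.0, 0.2, -0.8]
grip_width: 0.0123
grip_force: 59.9
t 10.22 pos [ 0.6015 -0.1256  0.0882] yaw 1.6548 tilt [-0.e+00 -1.e-04 -1.e+00] F [ 1.   0.2 -0.8] w 0.0123 -> shift [-0.202  -0.0018 -0.0026] turn 0.0003
[-0.04499526 -0.07897178  0.08743019] [-3.35381627e-05 -2.74498361e-01]
```

View pics/c4.png

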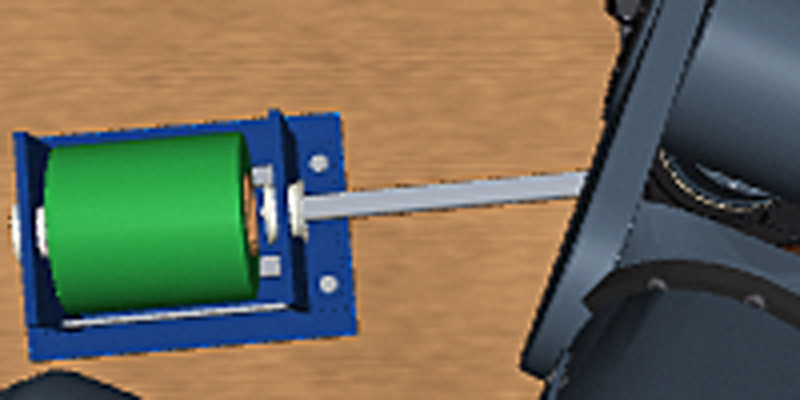

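The rod has entered the first bushing with no load. I'll carry on through the core.

```bash
python3 -m handwheel '[[0.02,0,0,0],[0.045,0,0,0],[0.07,0,0,0],[0.095,0,0,0],[0.12,0,0,0],[0.145,0,0,0],[0.17,0,0,0],[0.195,0,0,0],[0.22,0,0,0],[0.245,0,0,0],[0.27,0,0,0],[0.295,0,0,0],[0.32,0,0,0],[0.33,0,0,0],[0.33,0,0,0],[0.33,0,0,0]]' ; python3 - <<'E'
from h import *
cmd([.606,-.186,.089],1.653);o=robot.get_obs();g=o['position'];print(o['moment'],instand(g))
E
```

```text
time: 11.6
position: [0.5933, -0.0272, 0.0882]
tool_rot: [0.677, 0.736, -0.0, 0.0]
ft_force: [-0.2, 0.5, -0.6]
grip_width: 0.0124
grip_force: 59.9
t 11.6 pos [ 0.5933 -0.0272  0.0882] yaw 1.6546 tilt [-1.e-04  0.e+00 -1.e+00] F [-0.2  0.5 -0.6] w 0.0124 -> shift [-0.531  -0.0021 -0.0026] turn 0.0002
[-0.06091047 -0.09598629  0.08517202] [-1.02462906e-04 -1.75792988e-01]
```

```bash
python3 -m handwheel '[[0.01,0,0,0],[0.02,0,0,0],[0.03,0,0,0],[0.04,0,0,0],[0.05,0,0,0],[0.06,0,0,0],[0.07,0,0,0],[0.08,0,0,0],[0.08,0,0,0]]' ; python3 - <<'E'
from h import *
cmd([.606,-.186,.089],1.653);o=robot.get_obs();g=o['position'];print(o['moment'],instand(g))
E
```

```text
time: 12.35
position: [0.5911, -0.0027, 0.0882]
tool_rot: [0.677, 0.736, 0.0, -0.0]
ft_force: [0.2, -1.0, -0.7]
grip_width: 0.0124
grip_force: 59.9
t 12.35 pos [ 0.5911 -0.0027  0.0882] yaw 1.6546 tilt [ 3.e-04 -2.e-04 -1.e+00] F [ 0.2 -1.  -0.7] w 0.0124 -> shift [-0.613  -0.0017 -0.0029] turn 0.0003
[-0.0928954  -0.02323703  0.02236941] [-0.00028394 -0.15117949]
```

```bash
python3 -m handwheel '[[0.01,0,0,0],[0.02,0,0,0],[0.03,0,0,0],[0.04,0,0,0],[0.05,0,0,0],[0.06,0,0,0],[0.07,0,0,0],[0.08,0,0,0],[0.09,0,0,0],[0.1,0,0,0],[0.1,0,0,0],[0.1,0,0,0],[0.1,0,0,0]]' ; python3 - <<'E'
from h import *
cmd([.606,-.186,.089],1.653);o=robot.get_obs();g=o['position'];print(o['moment'],instand(g))
d=vision.camera('top');a=cv2.resize(d['frame'][190:290,180:380],None,fx=4,fy=4,interpolation=cv2.INTER_CUBIC)
s=vision.camera('side');b=cv2.resize(s['frame'][230:330,220:380],None,fx=4,fy=4,interpolation=cv2.INTER_CUBIC)[:200]
b=cv2.resize(s['frame'][180:330,200:400],None,fx=4,fy=4,interpolation=cv2.INTER_CUBIC)
cv2.imwrite('pics/c5.png',a[:,:,::-1]);cv2.imwrite('pics/c5b.png',b[:,:,::-1])
E
```

```text
time: 13.43
position: [0.5887, 0.0264, 0.0882]
tool_rot: [0.677, 0.736, -0.0, -0.0]
ft_force: [-0.1, 0.2, -0.8]
grip_width: 0.0125
grip_force: 59.9
t 13.43 pos [0.5887 0.0264 0.0882] yaw 1.6542 tilt [-0.e+00 -1.e-04 -1.e+00] F [-0.1  0.2 -0.8] w 0.0125 -> shift [-0.7105 -0.0017 -0.0028] turn 0.0002
[-0.00061715 -0.05432682  0.06510369] [-0.00025115 -0.12194094]
```

View pics/c5.png

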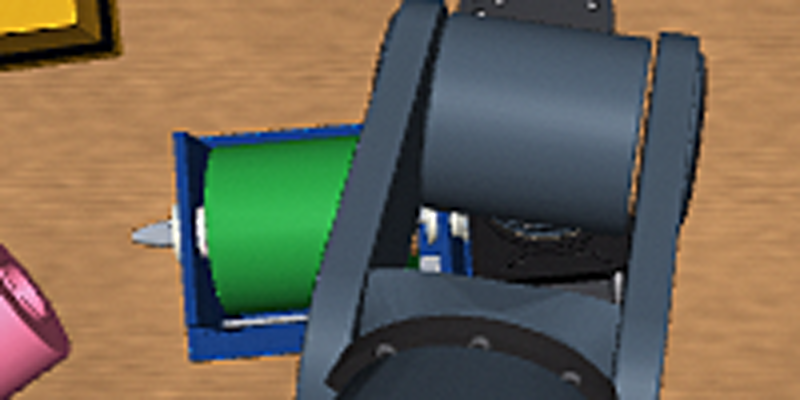

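View pics/c5b.png

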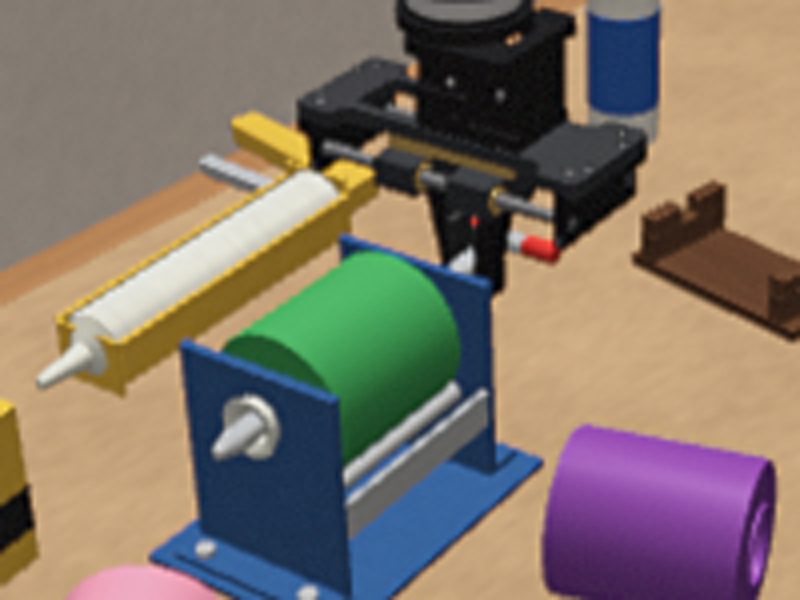

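```bash
python3 -m handwheel '[[0.005,0,0,0],[0.01,0,0,0],[0.015,0,0,0],[0.02,0,0,0],[0.02,0,0,0],[0.02,0,0,0],[0.02,0,0,0],[0.02,0,0,0]]' ; python3 - <<'E'
from h import *
F=[]
for i in range(10):
    d=vision.camera('top' if i%2 else 'side');o=robot.get_obs();F.append(np.r_[o['ft_force'],o['moment']])
print(np.mean(F,0).round(3));cmd([.606,-.186,.089],1.653);g=o['position'];print(instand(g))
for n in (.101,.105,.109,.113):
    P=T([np.array([[0,n,.1],[0,.076,.1]])],.579,.148,0,.082)[0];print(n,proj(d,P)[0].round(1), 'mouth',proj(d,P)[1].round(1))
f=d['frame'];hsv=cv2.cvtColor(f,cv2.COLOR_RGB2HSV)
m=hsv[...,1]<60;m[:,:200]=0;m[:,226:]=0;m[:235]=0;m[260:]=0
ys,xs=np.nonzero(m)
for c in range(xs.min(),226): print(c,ys[xs==c].min(),ys[xs==c].max(),end='; ')
E
```

```text
time: 14.2
position: [0.5882, 0.0324, 0.0882]
tool_rot: [0.677, 0.736, -0.0, -0.0]
ft_force: [-0.7, -0.4, -0.6]
grip_width: 0.0127
grip_force: 59.9
[-0.113 -0.185 -1.083 -0.039 -0.065  0.045]
t 14.7 pos [0.5883 0.0324 0.0882] yaw 1.6541 tilt [-0. -0. -1.] F [-0.1 -0.3 -0.9] w 0.0121 -> shift [-0.7303 -0.0017 -0.0026] turn 0.0002
[-0.00022606 -0.1159986 ]
0.101 [212.4 248.4] mouth [224.1 247.4]
0.105 [210.5 248.5] mouth [224.1 247.4]
0.109 [208.7 248.7] mouth [224.1 247.4]
0.113 [206.8 248.8] mouth [224.1 247.4]
210 248 249; 211 248 250; 212 248 250; 213 247 250; 214 247 250; 215 246 251; 216 246 251; 217 246 251; 218 246 251; 219 246 251; 220 245 251; 221 245 251; 222 245 250; 223 241 251; 224 240 254; 225 256 259;
```

The nose stands about 29 mm out. The wrist carries only the spindle's own weight, so it is free in the bushings, and the gripper is about 30 mm clear of the near one. Handing in.

```bash
python3 -c "
from rig import job
print(job.hand_in())"
```

```text
the job is handed in; nothing more can be done
None
```

The job is handed in: the spindle runs level through both bushings and the roll's core, still gripped and free in the bushings, with about 29 mm of the nose out beyond the far one for your clip.

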